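# Draw the hot tray out of the drying oven with the oven hook

### The arm

A 6-joint arm with a two-finger parallel gripper is mounted at the origin on a cart in front of the work surface, level with it; the furniture and walls round the work are solid. World frame = base frame: x ahead of the robot, y to its left, z up, the work surface at z = 0. Lengths are in m, angles in rad, forces in N, time in s.
With the tool pointing down it reaches from about 0.35 to 0.85 m from the base axis. Payload 8.1 kg.
Tool frame: the origin (TCP) lies at the centre of the arm's flange, where the gripper is bolted on; the fingertips stand 186 mm ahead of it and the grasp point (between the pads) lies 167 mm ahead of it; z points along the fingers, y is the line along which they close (so a half turn about z gives the same grasp; the last joint's range is limited). The gripper opens to 93 mm and grips with 3 to 60 N. Pads are 15 mm wide; open, the fingers measure 128 mm over their backs; the gripper's body (75 mm by 188 mm) begins 65 mm behind the grasp point.
Start: joints at [1.142, 0.13, 1.488, -0, 1.523, -0.085], TCP at [0.202, 0.565, 0.405] pointing down, gripper open.
Joint ranges: [-2.96, 2.96], [-0.89, 2.26], [0.02, 2.5], [-1.34, 4.48], [0, 2.73], [-2.66, 2.66]. Speed limits (rad/s): [2.39, 2.39, 2.79, 3.14, 3.14, 3.14].

### API

Orientations are given as a rotation vector (axis times angle).
In Python, from plant import read_state, read_camera, camera_params, robot gives the robot as it stands.
- The arm moves only by the tool carry_out, never from a script. Its argument "targets" is a list of rows, each an object of numbers: "hand": the opening in per cent of the stroke, from 0 (shut) to 100 (fully open); "x", "y", "z": the shift along the tool's x, y, z in m; "ax", "ay", "az": the turn, a rotation vector about the tool's x, y, z in rad. In form: [{"hand": .., "x": .., "y": .., "z": .., "ax": .., "ay": .., "az": ..}, ...]. A call has 1 to 8 rows; each row is the pose to reach, as a shift and turn from the pose commanded when the call began, along the tool's axes at that moment; what a row does not reach only later rows make up. A row lasts 1/8 s, in which the tool goes at most 62.5 mm and 10.7 degrees, less where a joint would pass 70% of its speed; a pose out of reach is approached as far as the arm can. A call with a gripper value outside its range is refused whole. The fingers move at their own pace and stop on an object; "newtons" is the grip in N (left out, the last holds). Time passes only in rows, so rows that repeat a pose let the fingers close. It gives the time, the measured TCP pose, the force, the opening and the grip force at its end, in the units of the state.
- read_state(): the state, without advancing time (a new reading comes with each control period).
- read_camera(name): name is "scene" or "top" or "wrist"; returns (picture, depth): 384x512x3 uint8, blue, green, red; 384x512 float32, m along the optical axis (not along the pixel's ray), 0 where there is no reading.
- camera_params(name): a dict with "fx", "fy", "cx", "cy" (pixels), "position" and "rotation" of the camera in the world. Camera axes: x right, y up, looking along -z (the intrinsics and any distortion apply to the point x, -y, -z); pixel columns grow to the right and rows downward; lengths in m; the calibration is good to about 2 mm. A picture is of the moment at which its call begins: read the wrist's pose just before it. camera_params takes no time and is no camera call; for the wrist camera it gives the pose at the moment of the call.
- robot.close_job(): hands the job in; it is judged then, once.
The state is a dict: "t": time; "q": joint angles; "dq": joint speeds; "joint_torque": joint torques, N m; "tool_pos": TCP position; "orientation": TCP orientation; "force": force on the tool from outside, world axes, zero at the start; "wrist_torque": the same for the moment, N m; "opening": finger opening in m; "gripper_force": force on a finger pad.
Only numpy, scipy, OpenCV 4.12 (cv2) and the standard library are available. Lean on these libraries where they do the work, as an engineer would, in place of code of your own. Each camera call takes 0.05 s, during which the arm holds its last target. There are 200 camera calls.

### The job

The crucibles in the little drying oven are done and the tray is hot: pick up the oven hook from the worktop, pass its bent tip through the eye at the front of the tray, and draw the tray straight out, past its spring catch, until it comes up firmly against its stop - pull steadily, never with more than about 20 N, and keep the crucibles standing. Then unhook, leaving the tray drawn out, and lay the hook down flat on the worktop clear of the oven. Touch the oven and the tray with nothing but the hook, and leave the things around alone.

Things in the scene. Friction and masses are not known exactly. Their poses are not given: they have to be found in the camera images.
- oven: small white bench drying oven, hot, fixed on the worktop, 230 deep x 240 wide x 222 mm high, its door folded down in front as a shelf; origin under the middle of its case; its own -x axis points out of the mouth, y across it, z up. Mouth plane at x = -115 mm; chamber 175 mm wide, from z = 45 to 146 mm; above the mouth (z = 188 mm, y = -55 mm) a dial stands out 20 mm
- tray: flat steel tray, hot, 165 (x) x 170 (y) x 18 mm, loose on runners in the oven; origin under its middle, 48 mm above the worktop; axes as the oven's, front wall at x = -82.5 mm. 2.5 mm play each side; it slides out along -x onto the door. A sprung roller catch holds it home: some 4 to 10 N to pull it free within 15 mm, then under 4 N to slide. After 75 to 125 mm it meets its stop (see tray_tail)
- tray_tail (a point): middle of the tray's rear edge, 82.5 mm behind its origin. Two tabs here meet the stop (stop_pins): two sprung grey pins in the shade of the chamber, set differently from one time to the next, so felt for: from there on the pull rises by about 3.5 N per mm as they give. Firmly against the stop means a pull clearly above what sliding needs, 10 N or so; over 20 N on the eye is too much
- door_edge (a point): middle of the front edge of the open door, on its upper face, 45 mm above the worktop, 217 mm in front of the oven's middle; a black grip bar reaches 19 mm farther, lower. Rims along the door's sides, 88 to 95 mm either side of the middle, stand 12 mm above it; outside each a thin stay slopes up to the mouth. Axes as the oven's
- eye (a point): centre of the upright steel ring (eye bolt) in the middle of the tray's front wall: bore 16 mm, outside 26 mm, of 5 mm round bar; the hole runs level across the tray (along y). The centre is 16.5 mm in front of the tray's front wall and 20 mm above the tray's underside (68 mm above the worktop). Axes as the tray's
- hook_grip (a point): middle of the wooden handle of the oven hook (hook_tool), 11 mm above the worktop where it lies. Handle 96 mm long (x), 18 mm wide (y), 22 mm high (z), with 26 mm wide ends (the 18 mm part is 78 mm long); take it across y. x points along the rod to the hook, z up as it lies. The hook weighs 0.14 kg
- hook_tip (a point): middle of the bent tip of the oven hook: 148 mm ahead of (x) and 16 mm to the left of (y) the handle's middle, at the same height. The rod is round steel of 6 mm along the handle's x axis, its end bent level to +y; the straight tip runs from y = 6 to y = 31 mm (its rounded end), so this point lies 15 mm from the end. Axes as the handle's
- crucible_0_mid (a point): white porcelain crucible with lid standing loose in the tray, 41 mm wide, 42 mm high; this point is on its axis 20 mm above its foot, z up its axis
- crucible_1_mid (a point): white porcelain crucible with lid standing loose in the tray, 41 mm wide, 42 mm high; this point is on its axis 20 mm above its foot, z up its axis
- crucible_2_mid (a point): white porcelain crucible with lid standing loose in the tray, 41 mm wide, 42 mm high; this point is on its axis 20 mm above its foot, z up its axis
- timer: bystander: white bench timer lying on the worktop, 66 x 72 x 16 mm; origin under its middle
- cup: bystander: specimen cup with white lid, 61 mm wide, 70 mm high; origin under its middle
- forceps: bystander: steel forceps lying on the worktop, 131 x 16 x 9 mm; origin under its middle, x along it
- petri: bystander: petri dish, 90 mm wide, 15 mm high; origin under its middle
Not all that is in view belongs to the job. Leave any green look-alike of the part that bears crucible_0_mid alone.

How it is judged:
By the outcome, as a careful person would: the job done as asked, in the order asked, and still so for the second after the job is handed in, with the robot touching nothing.
It also fails if it takes over 67 s, if anything falls off the work surface, if the arm or the gripper's body presses on something with over 40 N, if the wrist force passes 120 N, or if a joint passes its speed limit or range.

## Working session

There is one attempt and no reset: what is moved stays moved. The work goes in short steps, Python scripts to look and compute and a tool call to move; the robot and the scene stay as the last step left them, time stands still between calls to the robot, and variables do not carry over. Pictures are saved under pics/ and viewed, at most 10 in all, crops included, and the job is handed in when it is done.

Besides the shell and the picture viewer there is one more tool, called after "Request:" as name([rows], argument=value, ...), one row to a line, values as JSON. carry_out: Moves the arm, as the interface text tells. Its arguments: {"type":"object","properties":{"targets":{"type":"array","items":{"type":"object","properties":{"hand":{"type":"number"},"x":{"type":"number"},"y":{"type":"number"},"z":{"type":"number"},"ax":{"type":"number"},"ay":{"type":"number"},"az":{"type":"number"}}}},"newtons":{"type":"number"}},"required":["targets"]}

```bash
ls; mkdir -p pics; cat > h.py <<'E'
import numpy as np, cv2
from plant import read_state, read_camera, camera_params, robot
from scipy.spatial.transform import Rotation as R
def ray(p,u,v):
    Rm=np.array(p["rotation"]); 
    if Rm.shape!=(3,3): Rm=R.from_rotvec(Rm).as_matrix()
    d=np.array([(u-p["cx"])/p["fx"],-(v-p["cy"])/p["fy"],-1.])
    return np.array(p["position"]),Rm@d
def onz(p,u,v,z):
    o,d=ray(p,u,v); return o+d*(z-o[2])/d[2]
def bydepth(p,u,v,dep):
    o,d=ray(p,u,v); return o+d*dep
def cloud(p,dep):
    v,u=np.mgrid[:dep.shape[0],:dep.shape[1]]
    d=np.stack([(u-p["cx"])/p["fx"],-(v-p["cy"])/p["fy"],-np.ones(u.shape)],-1)*dep[...,None]
    Rm=np.array(p["rotation"])
    return d@Rm.T+np.array(p["position"])
E
python3 - <<'E'
from h import *
for n in ["scene","top"]:
    im,d=read_camera(n); p=camera_params(n); print(n,p)
    cv2.imwrite(f"pics/{n}.png",im); np.savez(f"{n}.npz",im=im,d=d,**{k:np.array(v) for k,v in p.items()})
a=cv2.imread("pics/scene.png");b=cv2.imread("pics/top.png")
cv2.imwrite("pics/s1.png",cv2.resize(a,(800,600)));cv2.imwrite("pics/t1.png",cv2.resize(b,(800,600)))
print(read_state())
E
```

```text
pics
scene {'fx': 362.2299681486427, 'fy': 362.2299681486427, 'cx': 258.103857249898, 'cy': 189.25894448268946, 'position': array([-0.00767326,  0.6179792 ,  0.58321187]), 'rotation': array([ 0.44271867, -1.19123642, -2.12360706])}
top {'fx': 462.6793790771552, 'fy': 462.6793790771552, 'cx': 257.70606628426634, 'cy': 189.58372837805712, 'position': array([-0.33611141,  0.23240553,  1.21318122]), 'rotation': array([ 0.46742154, -0.58530348, -1.69447029])}
{'t': 0.1, 'q': array([ 1.14158421e+00,  1.31089836e-01,  1.48919160e+00, -4.70829263e-05,
        1.52300418e+00, -8.53935669e-02]), 'dq': array([-0.00133448, -0.00130636, -0.00266473,  0.00099368, -0.00156173,
       -0.00041896]), 'joint_torque': array([ 1.10253775e-03, -5.61333847e+01, -4.93098807e+01,  7.70556531e-02,
        2.89990852e-02, -7.47786839e-05]), 'tool_pos': array([0.20214559, 0.56469592, 0.40377793]), 'orientation': array([-5.37343104e-01, -3.09490535e+00,  2.59022954e-03]), 'force': array([ 0.18823753, -0.03196278, -0.31741445]), 'wrist_torque': array([ 0.03637971, -0.00244808, -0.03067491]), 'gripper_force': 0.0, 'opening': 0.09319066186841533}
```

View pics/s1.png

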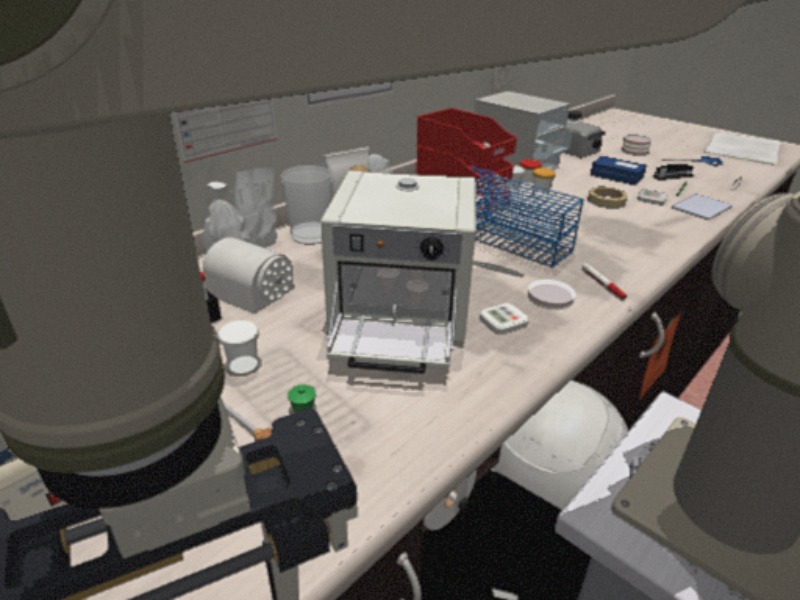

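View pics/t1.png

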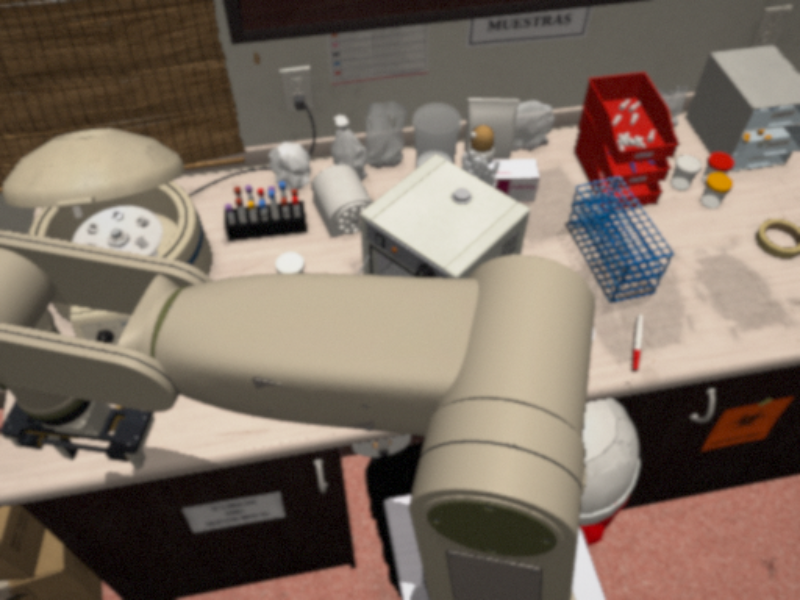

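The scene picture shows the oven mouth at (395,290), with the open door at (390,340). The cup is at (238,345), the green look-alike at (302,398), the timer at (503,317) and the petri dish at (550,292). What looks like the hook handle is half hidden by the gripper at (265,435). In the top view the arm hides most of the front. Next I'll use the wrist camera.

```bash
python3 - <<'E'
from h import *
p=camera_params("wrist"); im,d=read_camera("wrist")
print(p)
cv2.imwrite("pics/w1.png",cv2.resize(im,(800,600)))
np.savez("wrist1.npz",im=im,d=d,**{k:np.array(v) for k,v in p.items()})
z=np.load("scene.npz"); P=cloud({"rotation":R.from_rotvec(z["rotation"]).as_matrix(),"position":z["position"],**{k:float(z[k]) for k in ("fx","fy","cx","cy")}},z["d"])
for u,v in [(395,190),(335,222),(474,235),(335,180),(476,180),(390,350),(330,352),(452,358),(503,317),(550,292),(238,330),(302,392),(265,435),(235,412),(390,335),(302,420)]:
    print(u,v,P[int(v*.64),int(u*.64)].round(3))
E
```

```text
{'fx': 333.9764059357521, 'fy': 333.9764059357521, 'cx': 257.28726639714654, 'cy': 196.49672414327412, 'position': array([0.13914538, 0.58710644, 0.38456978]), 'rotation': array([-0.21518168, -0.14856908,  1.22166022])}
395 190 [ 0.639 -0.058  0.219]
335 222 [0.608 0.104 0.218]
474 235 [ 0.438 -0.024  0.213]
335 180 [ 0.967 -0.201  0.11 ]
476 180 [ 0.76  -0.472  0.097]
390 350 [0.482 0.11  0.043]
330 352 [0.542 0.18  0.046]
452 358 [ 0.434  0.011 -0.001]
503 317 [ 0.435 -0.132  0.015]
550 292 [ 0.419 -0.274  0.014]
238 330 [0.663 0.263 0.067]
302 392 [0.508 0.262 0.039]
265 435 [0.493 0.339 0.019]
235 412 [0.568 0.338 0.011]
390 335 [0.509 0.083 0.046]
302 420 [0.2   0.477 0.343]
```

View pics/w1.png

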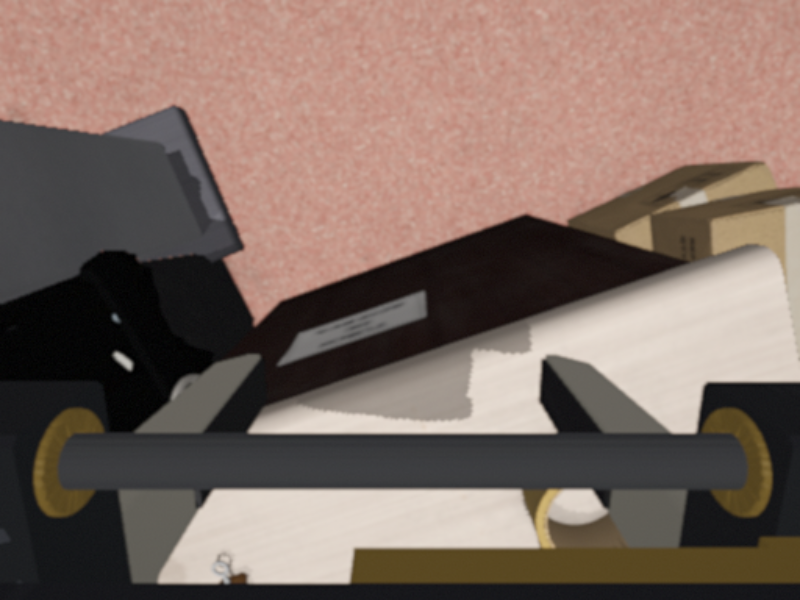

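The wrist camera looks away from the work, because tool +x faces the aisle. I'll move to a viewpoint above the hook and door and turn the tool so the camera faces them.

Request:
carry_out([
  {"x":-0.023,"y":-0.027,"z":-0.0125,"az":0.174},
  {"x":-0.046,"y":-0.054,"z":-0.025,"az":0.348},
  {"x":-0.069,"y":-0.081,"z":-0.0375,"az":0.522},
  {"x":-0.092,"y":-0.108,"z":-0.05,"az":0.696},
  {"x":-0.115,"y":-0.135,"z":-0.0625,"az":0.87},
  {"x":-0.138,"y":-0.162,"z":-0.075,"az":1.044},
  {"x":-0.161,"y":-0.189,"z":-0.0875,"az":1.218},
  {"x":-0.184,"y":-0.216,"z":-0.1,"az":1.392},
])

```text
schema error: expected keys hand, x, y, z, ax, ay, az
```

Request:
carry_out([
  {"az":0.174},
  {"az":0.348},
  {"az":0.522},
  {"az":0.696},
  {"az":0.87},
  {"az":1.044},
  {"az":1.218},
  {"az":1.392},
])

```text
schema error: expected keys hand, x, y, z, ax, ay, az
```

```bash
python3 - <<'E'
from h import *
for k in range(1):
  s=read_state(); print(s["t"],s["tool_pos"],s["orientation"],s["q"])
p=camera_params("wrist"); im,d=read_camera("wrist")
cv2.imwrite("pics/w2.png",cv2.resize(im,(800,600)))
np.savez("wrist2.npz",im=im,d=d,**{k:np.array(v) for k,v in p.items()})
print(p)
E
```

```text
0.15 [0.20215991 0.56474741 0.40393607] [-5.37332281e-01 -3.09492880e+00  2.13535015e-03] [ 1.14158115e+00  1.31016088e-01  1.48898397e+00  6.44521405e-06
  1.52300014e+00 -8.54085769e-02]
{'fx': 333.9764059357521, 'fy': 333.9764059357521, 'cx': 257.28726639714654, 'cy': 196.49672414327412, 'position': array([0.13916058, 0.58713987, 0.38469946]), 'rotation': array([-0.21505735, -0.14877976,  1.22163127])}
```

View pics/w2.png

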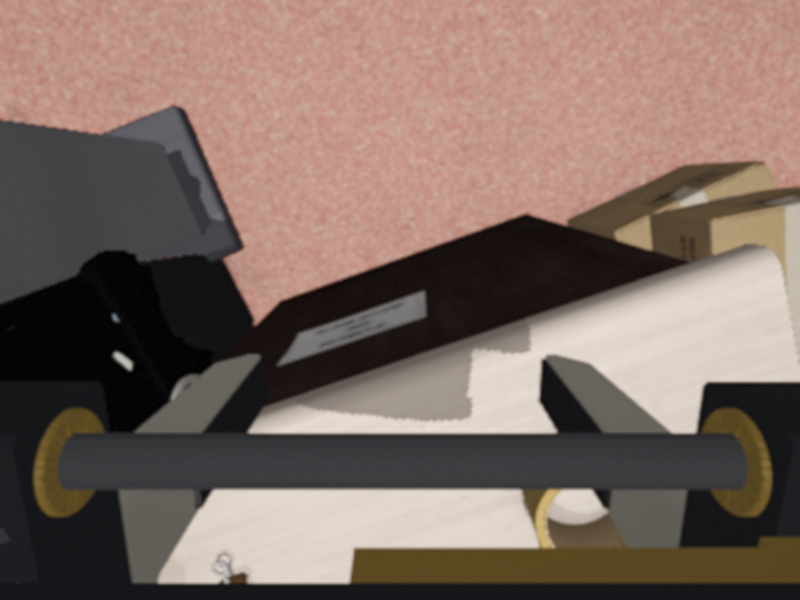

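The calls were refused because every row needs all the keys. The picture is unchanged.

Request:
carry_out([
  {"hand":100,"x":-0.023,"y":-0.027,"z":-0.0125,"ax":0,"ay":0,"az":0.174},
  {"hand":100,"x":-0.046,"y":-0.054,"z":-0.025,"ax":0,"ay":0,"az":0.348},
  {"hand":100,"x":-0.069,"y":-0.081,"z":-0.0375,"ax":0,"ay":0,"az":0.522},
  {"hand":100,"x":-0.092,"y":-0.108,"z":-0.05,"ax":0,"ay":0,"az":0.696},
  {"hand":100,"x":-0.115,"y":-0.135,"z":-0.0625,"ax":0,"ay":0,"az":0.87},
  {"hand":100,"x":-0.138,"y":-0.162,"z":-0.075,"ax":0,"ay":0,"az":1.044},
  {"hand":100,"x":-0.161,"y":-0.189,"z":-0.0875,"ax":0,"ay":0,"az":1.218},
  {"hand":100,"x":-0.184,"y":-0.216,"z":-0.1,"ax":0,"ay":0,"az":1.392},
])

```text
t: 1.2
tool_pos: [0.3028, 0.2984, 0.505]
orientation: [2.403, 2.024, 0.0]
force: [0.3, 0.2, 0.2]
opening: 0.0931
gripper_force: 0.0
```

Request:
carry_out([
  {"hand":100,"x":0,"y":0,"z":0,"ax":0,"ay":0,"az":0.174},
  {"hand":100,"x":0,"y":0,"z":0,"ax":0,"ay":0,"az":0.348},
  {"hand":100,"x":0,"y":0,"z":0,"ax":0,"ay":0,"az":0.522},
  {"hand":100,"x":0,"y":0,"z":0,"ax":0,"ay":0,"az":0.696},
  {"hand":100,"x":0,"y":0,"z":0,"ax":0,"ay":0,"az":0.87},
  {"hand":100,"x":0,"y":0,"z":0,"ax":0,"ay":0,"az":1.044},
  {"hand":100,"x":0,"y":0,"z":0,"ax":0,"ay":0,"az":1.218},
  {"hand":100,"x":0,"y":0,"z":0,"ax":0,"ay":0,"az":1.392},
])

```text
t: 2.2
tool_pos: [0.3026, 0.2995, 0.5046]
orientation: [3.141, 0.013, -0.0]
force: [-0.6, 0.4, 0.1]
opening: 0.0931
gripper_force: 0.0
```

```bash
python3 - <<'E'
from h import *
for k in range(1):
  s=read_state(); print(s["t"],s["tool_pos"],s["orientation"],s["q"])
p=camera_params("wrist"); im,d=read_camera("wrist")
cv2.imwrite("pics/w3.png",cv2.resize(im,(800,600)))
np.savez("wrist2.npz",im=im,d=d,**{k:np.array(v) for k,v in p.items()})
print(p)
E
```

```text
2.2 [0.30257642 0.29946549 0.50459675] [ 3.14143189e+00  1.26221496e-02 -3.16247358e-04] [ 6.59663448e-01 -3.69016209e-01  1.76857638e+00  1.56604732e-05
  1.74227462e+00  2.22242657e+00]
{'fx': 333.9764059357521, 'fy': 333.9764059357521, 'cx': 257.28726639714654, 'cy': 196.49672414327412, 'position': array([0.36952425, 0.29988432, 0.48535268]), 'rotation': array([-0.19409595,  0.19098155, -1.55343401])}
```

View pics/w3.png

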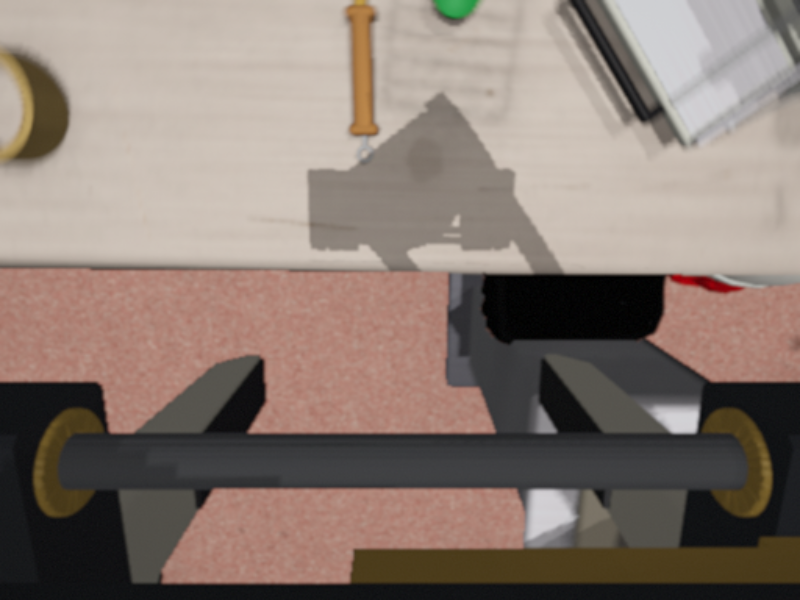

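The orange handle is at (362,70), running up the image (+x), with its rod ahead and out of view. The door's left corner is at (690,140). I'll move forward for the full view.

Request:
carry_out([
  {"hand":100,"x":0.045,"y":0.015,"z":0,"ax":0,"ay":0,"az":0},
  {"hand":100,"x":0.09,"y":0.03,"z":0,"ax":0,"ay":0,"az":0},
  {"hand":100,"x":0.135,"y":0.045,"z":0,"ax":0,"ay":0,"az":0},
  {"hand":100,"x":0.16,"y":0.05,"z":0,"ax":0,"ay":0,"az":0},
  {"hand":100,"x":0.16,"y":0.05,"z":0,"ax":0,"ay":0,"az":0},
])

```text
t: 2.88
tool_pos: [0.4646, 0.251, 0.5038]
orientation: [3.141, 0.022, -0.002]
force: [-0.5, -0.5, -0.7]
opening: 0.0931
gripper_force: 0.0
```

```bash
python3 - <<'E'
from h import *
s=read_state(); print(s["t"],s["tool_pos"],s["orientation"],s["q"])
p=camera_params("wrist"); im,d=read_camera("wrist")
cv2.imwrite("pics/w4.png",cv2.resize(im,(800,600)))
np.savez("wrist3.npz",im=im,d=d,**{k:np.array(v) for k,v in p.items()})
print(p["position"])
# arm now away: scene view again
p=camera_params("scene"); im,d=read_camera("scene")
cv2.imwrite("pics/s2.png",cv2.resize(im,(800,600)))
np.savez("scene2.npz",im=im,d=d,**{k:np.array(v) for k,v in p.items()})
E
```

```text
2.875 [0.46455151 0.25104412 0.50379785] [ 3.14071171e+00  2.22521526e-02 -2.34900893e-03] [ 3.98391620e-01 -8.37014544e-02  1.52703503e+00 -1.71607251e-04
  1.69994741e+00  1.95499609e+00]
[0.53146195 0.2518582  0.4844936 ]
```

View pics/w4.png

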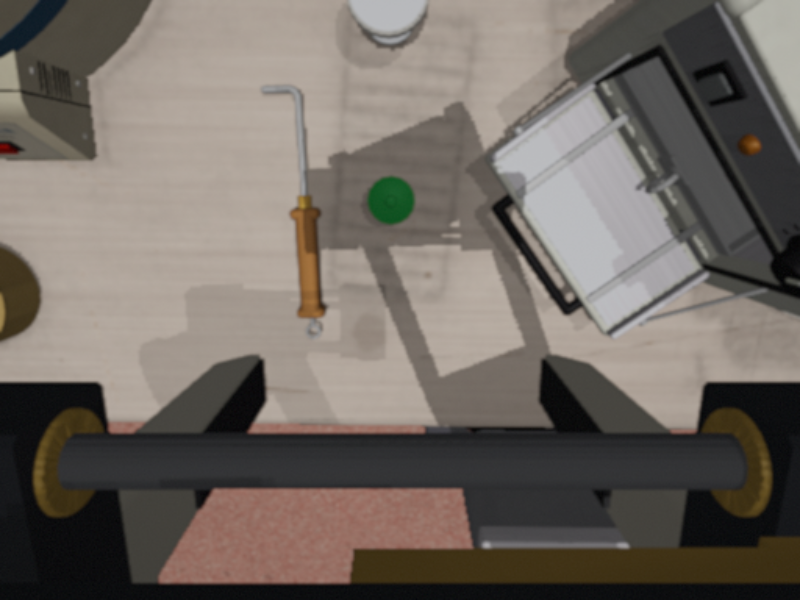

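The whole job is in view:
- **Hook:** handle at (310,260), rod running up to the bend at (297,90), tip pointing left to (265,90). It is the only hook-shaped thing, since the pen lies far off.
- **Green look-alike:** at (390,200), close to the handle.
- **Door:** front corners at (495,160) and (610,333), and the grip bar at (540,255).
- **Eye:** near (660,185).

Next I'll measure these and check the eye in a close crop.

```bash
python3 - <<'E'
from h import *
def load(f):
    z=np.load(f); return z["im"],z["d"],{"rotation":R.from_rotvec(z["rotation"]).as_matrix(),"position":z["position"],**{k:float(z[k]) for k in("fx","fy","cx","cy")}}
im,d,p=load("wrist3.npz"); P=cloud(p,d)
hsv=cv2.cvtColor(im,cv2.COLOR_BGR2HSV)
m=cv2.inRange(hsv,(5,90,60),(20,255,255)); m[:120]=0;m[210:]=0;m[:,:180]=0;m[:,215:]=0
c=max(cv2.findContours(m,0,2)[0],key=cv2.contourArea); r=cv2.minAreaRect(c); print("handle px",r)
b=cv2.boxPoints(r); B=np.array([onz(p,*q,0.012) for q in b]); print(B.round(4),B.mean(0).round(4), np.linalg.norm(B[1]-B[0]),np.linalg.norm(B[2]-B[1]))
for u,v in [(302,205),(312,313),(300,180),(299,110),(297,90),(265,90),(281,90)]: print("hook",u,v,onz(p,u*.64,v*.64,0.011).round(4))
for u,v in [(495,160),(610,333),(600,90),(705,270),(660,185),(560,200)]: print("door",u,v,onz(p,u*.64,v*.64,0.045).round(4),P[int(v*.64),int(u*.64)].round(4))
# door plane points
sel=(np.abs(P[...,2]-.045)<.004)&(P[...,1]<.25)&(P[...,0]>.35)
mm=sel.astype(np.uint8)*255; cs=max(cv2.findContours(mm,0,2)[0],key=cv2.contourArea); print(cv2.minAreaRect(cs))
crop=im[60:160,370:512]; cv2.imwrite("pics/c1.png",cv2.resize(crop,None,fx=5.5,fy=5.5,interpolation=cv2.INTER_CUBIC))
# eye points: above 0.058, in front
for v in range(104,132,2): print(v,[int(1000*z) for z in P[v,400:450:2,2]])
E
```

```text
handle px ((196.33314514160156, 163.60659790039062), (77.54562377929688, 18.125633239746094), 87.1844482421875)
[[0.5125 0.3504 0.012 ]
 [0.5141 0.3253 0.012 ]
 [0.4032 0.3225 0.012 ]
 [0.4015 0.349  0.012 ]] [0.4578 0.3368 0.012 ] 0.02512953347093492 0.11095626343683584
hook 302 205 [0.5047 0.3399 0.011 ]
hook 312 313 [0.4052 0.3337 0.011 ]
hook 300 180 [0.5263 0.341  0.011 ]
hook 299 110 [0.5844 0.34   0.011 ]
hook 297 90 [0.6004 0.3411 0.011 ]
hook 265 90 [0.5999 0.3682 0.011 ]
hook 281 90 [0.6001 0.3547 0.011 ]
door 495 160 [0.5448 0.176  0.045 ] [0.5449 0.1791 0.0575]
door 610 333 [0.3999 0.0661 0.045 ] [0.4027 0.0705 0.054 ]
door 600 90 [0.5991 0.0965 0.045 ] [0.6007 0.0943 0.0386]
door 705 270 [ 0.4572 -0.0087  0.045 ] [ 0.458  -0.0093  0.0433]
door 660 185 [0.5271 0.0394 0.045 ] [0.5279 0.0568 0.08  ]
door 560 200 [0.5138 0.1204 0.045 ] [0.5138 0.121  0.0453]
((384.5242004394531, 142.89605712890625), (154.41510009765625, 108.62264251708984), 58.10921096801758)
104 [46, 45, 47, 45, 44, 31, 36, 42, 44, 44, 45, 51, 56, 60, 66, 70, 73, 72, 53, 52, 51, 50, 52, 50, 52]
106 [46, 45,
[... 655 characters left out ...]
, 63, 61, 35, 79, 78, 81, 80, 46, 46, 51, 65, 70, 67, 67, 52, 52, 52]
120 [45, 45, 46, 45, 44, 47, 46, 69, 71, 75, 79, 80, 81, 45, 46, 45, 46, 50, 55, 59, 64, 66, 50, 52, 51]
122 [45, 47, 46, 46, 47, 46, 45, 70, 74, 76, 78, 36, 40, 44, 45, 44, 45, 46, 52, 57, 61, 65, 67, 50, 52]
124 [47, 45, 47, 46, 45, 45, 46, 45, 43, 45, 44, 31, 37, 42, 44, 45, 46, 46, 46, 53, 58, 62, 65, 67, 52]
126 [46, 45, 47, 47, 484, 46, 44, 46, 46, 47, 45, 27, 34, 40, 45, 44, 46, 47, 46, 49, 55, 59, 66, 66, 53]
128 [45, 45, 45, 46, 47, 45, 45, 45, 46, 45, 45, 43, 32, 36, 42, 46, 47, 46, 45, 46, 51, 56, 60, 66, 67]
130 [47, 47, 46, 47, 45, 47, 45, 46, 46, 47, 46, 47, 25, 33, 40, 43, 46, 46, 46, 47, 47, 54, 59, 63, 67]
```

View pics/c1.png

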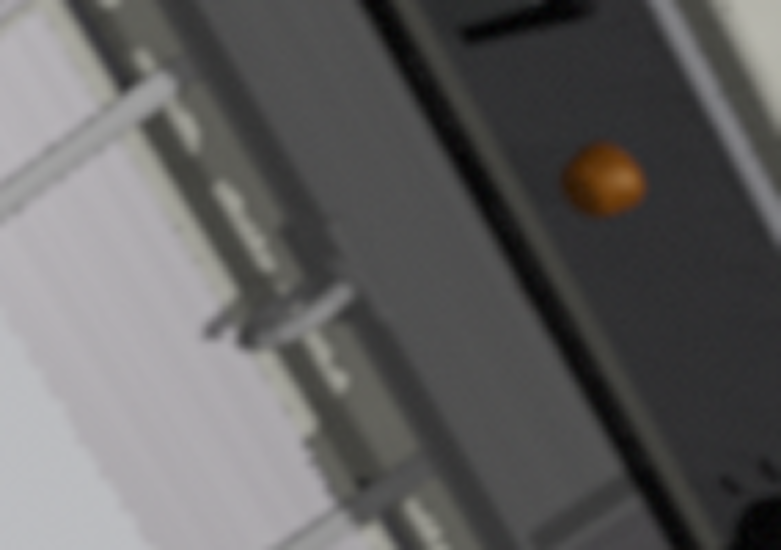

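The crop shows the eye ring's top at crop pixel (300,320). Two sloping rods, the stays, are at the sides. Next I'll fit the oven axes from the depth cloud.

```bash
cat >> h.py <<'E'
def load(f):
    z=np.load(f); return z["im"],z["d"],{"rotation":R.from_rotvec(z["rotation"]).as_matrix(),"position":z["position"],**{k:float(z[k]) for k in("fx","fy","cx","cy")}}
E
python3 - <<'E'
from h import *
im,d,p=load("wrist3.npz"); P=cloud(p,d); ok=d>0
S=P[ok&(np.abs(P[...,2]-.045)<.003)&(P[...,1]<.25)&(P[...,0]>.35)&(P[...,0]<.66)]
# door rectangle in world mm image
g=np.zeros((400,400),np.uint8); ij=((S[:,:2]-[.35,-.08])*1000).astype(int); ij=ij[(ij>=0).all(1)&(ij<400).all(1)]; g[ij[:,1],ij[:,0]]=255
g=cv2.morphologyEx(g,cv2.MORPH_CLOSE,np.ones((9,9))); c=max(cv2.findContours(g,0,2)[0],key=cv2.contourArea); r=cv2.minAreaRect(c)
print("door rect",r, (np.array(cv2.boxPoints(r))/1000+[.35,-.08]).round(4))
# front-face plane from wrist depth / scene depth
for f in ("wrist3.npz","scene2.npz"):
    _,dd,pp=load(f); Q=cloud(pp,dd); Q=Q[dd>0]
    yaw=np.deg2rad(-53)
    for _ in range(4):
        ex=np.array([np.cos(yaw),np.sin(yaw)]); ey=np.array([-ex[1],ex[0]])
        F=Q[(Q[:,2]>.165)&(Q[:,2]<.205)&(np.abs((Q[:,:2]-[.56,0])@ey)<.11)]
        t=(F[:,:2])@ex; med=np.median(t[t<np.percentile(t,60)]); F=F[np.abs(t-med)<.008]
        vx,vy,x0,y0=cv2.fitLine(F[:,:2].astype(np.float32),cv2.DIST_HUBER,0,.001,.001).ravel()
        n=np.array([vy,-vx]); n*=np.sign(n@ex); yaw=np.arctan2(n[1],n[0])
    print(f,len(F),"yaw",np.rad2deg(yaw),"front x",np.array([x0,y0])@n)
    ex=n;ey=np.array([-ex[1],ex[0]])
    u=Q[:,:2]@ex; v=Q[:,:2]@ey
    print(" ey center guess")
    D=(np.abs(Q[:,2]-.045)<.003)&(np.hypot(Q[:,0]-.5,Q[:,1]-.08)<.14)
    print(" door u",np.percentile(u[D],[.5,99.5])," v",np.percentile(v[D],[.3,50,99.7]))
    rim=(np.abs(Q[:,2]-.0565)<.003)&(np.hypot(Q[:,0]-.5,Q[:,1]-.08)<.14)
    hh,e=np.histogram(v[rim],np.arange(.3,.6,.004)); print(" rim",[(round(float(a),3),int(b)) for a,b in zip(e,hh) if b>8])
    E=(Q[:,2]>.074)&(Q[:,2]<.086)&(np.hypot(Q[:,0]-.528,Q[:,1]-.05)<.03)
    print(" eye top n",E.sum(),"u",np.percentile(u[E],[2,50,98]),"v",np.percentile(v[E],[2,50,98]),"z",np.percentile(Q[E,2],98))
    T=(np.abs(Q[:,2]-.066)<.003)&(np.hypot(Q[:,0]-.54,Q[:,1]-.04)<.08); print(" traywall u",np.percentile(u[T],[5,25,50,75,95]))
E
```

```text
door rect ((151.09312438964844, 168.41766357421875), (188.437744140625, 133.70155334472656), 36.75367736816406) [[ 0.3856  0.0856]
 [ 0.4656 -0.0215]
 [ 0.6166  0.0912]
 [ 0.5366  0.1984]]
wrist3.npz 4368 yaw -52.591007 front x 0.28618455
 ey center guess
 door u [0.16886165 0.29888743]  v [0.36131739 0.45661609 0.55044864]
 rim [(0.352, 33), (0.356, 123), (0.36, 282), (0.368, 51), (0.372, 10), (0.384, 9), (0.388, 10), (0.408, 9), (0.412, 9), (0.416, 11), (0.42, 10), (0.424, 10), (0.428, 12), (0.46, 10), (0.464, 15), (0.472, 10), (0.476, 9), (0.48, 11), (0.488, 11), (0.492, 11), (0.5, 10), (0.504, 9), (0.508, 11), (0.512, 10), (0.528, 10), (0.536, 19), (0.54, 266), (0.544, 107), (0.548, 26), (0.552, 10), (0.564, 9)]
 eye top n 105 u [0.27008647 0.28131241 0.29637838] v [0.44904071 0.45251251 0.45797466] z 0.08264059843727589
 traywall u [0.28991034 0.2980289  0.29865538 0.29960284 0.30063601]
scene2.npz 1198 yaw -52.323483 front x 0.28710195
 ey center guess
 door u [0.17119255 0.3510522 ]  v [0.33749596 0.44834329 0.5604676 ]
 rim [(0.352, 14), (0.356, 44), (0.528, 11), (0.536, 27), (0.54, 29)]
 eye top n 8 u [0.27251015 0.27738564 0.28169808] v [0.44707197 0.44867291 0.45048354] z 0.07986265706691179
 traywall u [0.29274007 0.29755913 0.30006969 0.32999256 0.36975225]
```

Measured oven frame: yaw −52.6°, eye at about (0.530, 0.051, 0.068). The rims are 183 mm apart, which matches the sizes given, and the tray wall is 16.5 mm behind the eye as stated. The hook handle's middle is at about (0.451, 0.337) with yaw about 1.5°. I'll turn the tool by about 180°, because the last joint's range demands tool x = −hook x, and go above the handle with the hand part open to clear the green decoy.

Request:
carry_out([
  {"hand":60,"x":-0.002,"y":-0.011,"z":0.02,"ax":0,"ay":0,"az":-0.186},
  {"hand":60,"x":-0.003,"y":-0.022,"z":0.045,"ax":0,"ay":0,"az":-0.372},
  {"hand":60,"x":-0.005,"y":-0.033,"z":0.07,"ax":0,"ay":0,"az":-0.558},
  {"hand":60,"x":-0.007,"y":-0.044,"z":0.095,"ax":0,"ay":0,"az":-0.744},
  {"hand":60,"x":-0.008,"y":-0.055,"z":0.12,"ax":0,"ay":0,"az":-0.93},
  {"hand":60,"x":-0.01,"y":-0.065,"z":0.145,"ax":0,"ay":0,"az":-1.116},
  {"hand":60,"x":-0.012,"y":-0.076,"z":0.17,"ax":0,"ay":0,"az":-1.302},
  {"hand":60,"x":-0.0134,"y":-0.086,"z":0.19,"ax":0,"ay":0,"az":-1.488},
])

```text
t: 3.98
tool_pos: [0.4473, 0.3383, 0.3141]
orientation: [-2.287, -2.153, 0.0]
force: [-0.1, 0.4, -0.5]
opening: 0.0559
gripper_force: 0.0
```

Request:
carry_out([
  {"hand":60,"x":0,"y":0,"z":0,"ax":0,"ay":0,"az":-0.186},
  {"hand":60,"x":0,"y":0,"z":0,"ax":0,"ay":0,"az":-0.372},
  {"hand":60,"x":0,"y":0,"z":0,"ax":0,"ay":0,"az":-0.558},
  {"hand":60,"x":0,"y":0,"z":0,"ax":0,"ay":0,"az":-0.744},
  {"hand":60,"x":0,"y":0,"z":0,"ax":0,"ay":0,"az":-0.93},
  {"hand":60,"x":0,"y":0,"z":0,"ax":0,"ay":0,"az":-1.116},
  {"hand":60,"x":0,"y":0,"z":0,"ax":0,"ay":0,"az":-1.302},
  {"hand":60,"x":0,"y":0,"z":0,"ax":0,"ay":0,"az":-1.488},
])

```text
t: 4.97
tool_pos: [0.4476, 0.3381, 0.3153]
orientation: [0.225, 3.133, 0.001]
force: [-0.2, 0.8, 0.6]
opening: 0.056
gripper_force: 0.0
```

Request:
carry_out([
  {"hand":60,"x":0,"y":0,"z":0,"ax":0,"ay":0,"az":-0.178},
  {"hand":60,"x":0,"y":0,"z":0,"ax":0,"ay":0,"az":-0.178},
  {"hand":60,"x":0,"y":0,"z":0,"ax":0,"ay":0,"az":-0.178},
])

```text
t: 5.35
tool_pos: [0.4482, 0.3378, 0.3151]
orientation: [-0.037, 3.141, 0.0]
force: [-0.4, -0.6, -0.6]
opening: 0.0559
gripper_force: 0.0
```

```bash
python3 - <<'E'
from h import *
s=read_state(); Rm=R.from_rotvec(s["orientation"]).as_matrix(); print(s["t"],s["tool_pos"],s["q"][5],Rm.round(4),s["opening"])
# handle refine from wrist3: centreline of orange, rod
im,d,p=load("wrist3.npz"); hsv=cv2.cvtColor(im,cv2.COLOR_BGR2HSV)
m=cv2.inRange(hsv,(5,90,60),(20,255,255)); m[:120]=0;m[210:]=0;m[:,:180]=0;m[:,215:]=0
for v in range(128,208,4):
    x=np.where(m[v])[0]
    if len(x): a=onz(p,x.mean(),v,.014); print(v,len(x),a.round(4),hsv[v,int(x.mean())])
E
```

```text
5.35 [0.44820757 0.33782955 0.31505913] -1.039556717450636 [[-9.997e-01 -2.330e-02  3.000e-04]
 [-2.330e-02  9.997e-01  3.000e-04]
 [-3.000e-04  3.000e-04 -1.000e+00]] 0.05591632578483414
128 8 [0.5092 0.3375 0.014 ] [ 20 171 145]
132 6 [0.5038 0.3363 0.014 ] [ 21 168 126]
136 19 [0.4983 0.3372 0.014 ] [ 14 166 100]
140 14 [0.4928 0.338  0.014 ] [ 15 165 116]
144 13 [0.4873 0.3361 0.014 ] [ 14 162 101]
148 13 [0.4817 0.3363 0.014 ] [ 14 166 100]
152 13 [0.4761 0.3365 0.014 ] [ 15 167 101]
156 13 [0.4705 0.3366 0.014 ] [ 15 169 101]
160 12 [0.4649 0.3361 0.014 ] [ 15 165 110]
164 13 [0.4592 0.3355 0.014 ] [ 15 158 161]
168 13 [0.4534 0.3357 0.014 ] [ 15 157 161]
172 12 [0.4477 0.3352 0.014 ] [ 16 158 160]
176 12 [0.4419 0.3353 0.014 ] [ 15 159 160]
180 12 [0.4361 0.3355 0.014 ] [ 16 160 159]
184 13 [0.4302 0.3349 0.014 ] [ 15 157 162]
188 12 [0.4243 0.3344 0.014 ] [ 15 161 144]
192 12 [0.4184 0.3346 0.014 ] [ 15 158 157]
196 15 [0.4124 0.3339 0.014 ] [ 15 164 145]
200 17 [0.4064 0.3342 0.014 ] [ 15 163 142]
```

Request:
carry_out([
  {"hand":60,"x":-0.002,"y":-0.002,"z":0.05,"ax":0,"ay":0,"az":-0.01},
  {"hand":60,"x":-0.002,"y":-0.002,"z":0.09,"ax":0,"ay":0,"az":-0.01},
  {"hand":60,"x":-0.002,"y":-0.002,"z":0.115,"ax":0,"ay":0,"az":-0.01},
  {"hand":60,"x":-0.002,"y":-0.002,"z":0.125,"ax":0,"ay":0,"az":-0.01},
  {"hand":60,"x":-0.002,"y":-0.002,"z":0.125,"ax":0,"ay":0,"az":-0.01},
])

```text
t: 5.98
tool_pos: [0.4506, 0.3356, 0.1896]
orientation: [0.055, -3.14, 0.001]
force: [0.3, 0.6, -0.9]
opening: 0.0556
gripper_force: 0.0
```

Request:
carry_out([
  {"hand":0,"x":0,"y":0,"z":0,"ax":0,"ay":0,"az":0},
  {"hand":0,"x":0,"y":0,"z":0,"ax":0,"ay":0,"az":0},
  {"hand":0,"x":0,"y":0,"z":0,"ax":0,"ay":0,"az":0},
  {"hand":0,"x":0,"y":0,"z":0,"ax":0,"ay":0,"az":0},
  {"hand":0,"x":0,"y":0,"z":0,"ax":0,"ay":0,"az":0},
  {"hand":0,"x":0,"y":0,"z":0,"ax":0,"ay":0,"az":0},
], newtons=45)

```text
t: 6.72
tool_pos: [0.4509, 0.3357, 0.19]
orientation: [-0.057, 3.141, 0.0]
force: [-1.0, 0.3, 2.5]
opening: 0.0173
gripper_force: 45.0
```

The grasp is firm: opening 17 mm, 45 N. Now I'll lift, turn the hook to the oven's axis and hover beside the eye.

Request:
carry_out([
  {"hand":0,"x":0,"y":0,"z":-0.03,"ax":0,"ay":0,"az":0},
  {"hand":0,"x":0,"y":0,"z":-0.08,"ax":0,"ay":0,"az":0},
  {"hand":0,"x":0.008,"y":-0.028,"z":-0.12,"ax":0,"ay":0,"az":0.14},
  {"hand":0,"x":0.019,"y":-0.063,"z":-0.15,"ax":0,"ay":0,"az":0.31},
  {"hand":0,"x":0.03,"y":-0.1,"z":-0.16,"ax":0,"ay":0,"az":0.48},
  {"hand":0,"x":0.041,"y":-0.137,"z":-0.16,"ax":0,"ay":0,"az":0.66},
  {"hand":0,"x":0.052,"y":-0.172,"z":-0.16,"ax":0,"ay":0,"az":0.83},
  {"hand":0,"x":0.0584,"y":-0.1963,"z":-0.16,"ax":0,"ay":0,"az":0.955},
])

```text
t: 7.72
tool_pos: [0.3988, 0.1361, 0.3493]
orientation: [-1.4, -2.812, 0.001]
force: [0.6, 5.1, -2.8]
opening: 0.0176
gripper_force: 45.2
```

Request:
carry_out([
  {"hand":0,"x":0,"y":0,"z":0,"ax":0,"ay":0,"az":0},
  {"hand":0,"x":0,"y":0,"z":0,"ax":0,"ay":0,"az":0},
  {"hand":0,"x":0,"y":0,"z":0,"ax":0,"ay":0,"az":0},
])

```text
t: 8.1
tool_pos: [0.3997, 0.1381, 0.3495]
orientation: [-1.389, -2.817, 0.0]
force: [0.5, 0.8, -3.5]
opening: 0.0176
gripper_force: 45.0
```

```bash
python3 - <<'E'
from h import *
s=read_state(); Rm=R.from_rotvec(s["orientation"]).as_matrix(); T=np.array(s["tool_pos"]); print(s["t"],T,np.rad2deg(np.arctan2(Rm[1,0],Rm[0,0])),s["force"],s["opening"])
tip=T+Rm@[-.148,.016,.179]; print("tip",tip)
for n in ("scene","top"):
    p=camera_params(n); im,d=read_camera(n); Rw=R.from_rotvec(p["rotation"]).as_matrix()
    for q in (tip,[.530,.0509,.068]):
        c=Rw.T@(np.array(q)-p["position"]); print(n,p["cx"]+p["fx"]*c[0]/-c[2],p["cy"]-p["fy"]*c[1]/-c[2],"depth",-c[2])
    cv2.imwrite(f"pics/{n}3.png",im)
a=cv2.imread("pics/scene3.png"); b=cv2.imread("pics/top3.png")
cv2.imwrite("pics/mix3.png",np.vstack([cv2.resize(a[90:260,170:340],(600,300)) ,cv2.resize(b[100:200,180:380],(600,300))]))
E
```

```text
8.1 [0.3996509  0.13805331 0.34954217] 127.49913835309377 [ 0.49606482  0.82540175 -3.47722974] 0.01755120407133741
tip [0.50235092 0.0303805  0.17048834]
scene 266.68897622180833 164.19841616305268 depth 0.8784138634804263
scene 251.99149358528672 198.30922505250433 depth 0.9355848295305834
top 265.98468010111714 174.58613148794024 depth 1.3522333277586567
top 256.9910901028812 189.73469226202346 depth 1.4472484379255497
```

View pics/mix3.png

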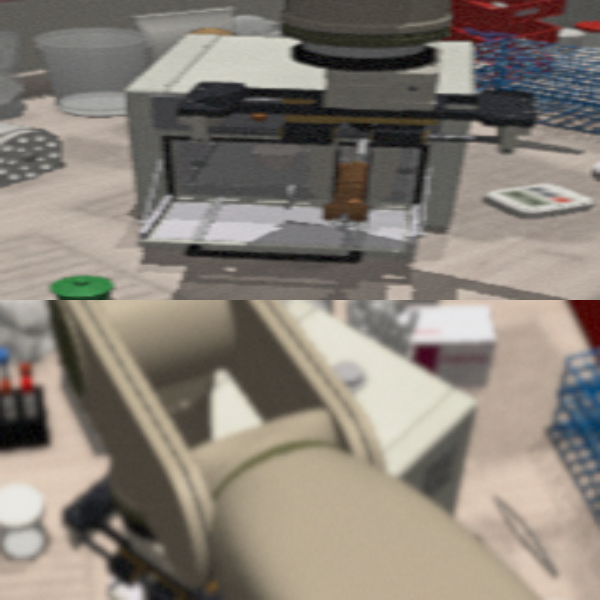

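The eye shows at scene pixel (252.5,197.7), which agrees with the prediction of (252.0,198.3). The hook sits to the right of the eye, as planned. I'll lower it beside the eye.

Request:
carry_out([
  {"hand":0,"x":0,"y":0,"z":0.03,"ax":0,"ay":0,"az":0},
  {"hand":0,"x":0,"y":0,"z":0.06,"ax":0,"ay":0,"az":0},
  {"hand":0,"x":0,"y":0,"z":0.085,"ax":0,"ay":0,"az":0},
  {"hand":0,"x":0,"y":0,"z":0.1,"ax":0,"ay":0,"az":0},
  {"hand":0,"x":0,"y":0,"z":0.1025,"ax":0,"ay":0,"az":0},
  {"hand":0,"x":0,"y":0,"z":0.1025,"ax":0,"ay":0,"az":0},
])

```text
t: 8.95
tool_pos: [0.4, 0.1375, 0.248]
orientation: [1.392, 2.815, 0.001]
force: [0.2, -0.1, -1.5]
opening: 0.0181
gripper_force: 45.0
```

```bash
python3 - <<'E'
from h import *
s=read_state(); Rm=R.from_rotvec(s["orientation"]).as_matrix(); T=np.array(s["tool_pos"]); print(s["t"],T,s["force"])
tip=T+Rm@[-.148,.016,.179]; print("tip",tip)
p=camera_params("scene"); im,d=read_camera("scene"); Rw=R.from_rotvec(p["rotation"]).as_matrix()
for q in (tip,tip+Rm@[0,.015,0],[.530,.0509,.068]):
    c=Rw.T@(np.array(q)-p["position"]); print(p["cx"]+p["fx"]*c[0]/-c[2],p["cy"]-p["fy"]*c[1]/-c[2],"depth",-c[2])
cv2.imwrite("pics/s4.png",cv2.resize(im[150:250,200:320],(720,600),interpolation=cv2.INTER_CUBIC))
E
```

```text
8.95 [0.39996581 0.13749797 0.24800665] [ 0.21458865 -0.10924717 -1.50376499]
tip [0.50269743 0.02962974 0.06908863]
265.3627905162347 198.9012865428264 depth 0.9327326517990081
259.5676529010322 198.4568843994338 depth 0.9338328827498756
251.99149358528672 198.30922505250433 depth 0.9355848295305834
```

View pics/s4.png

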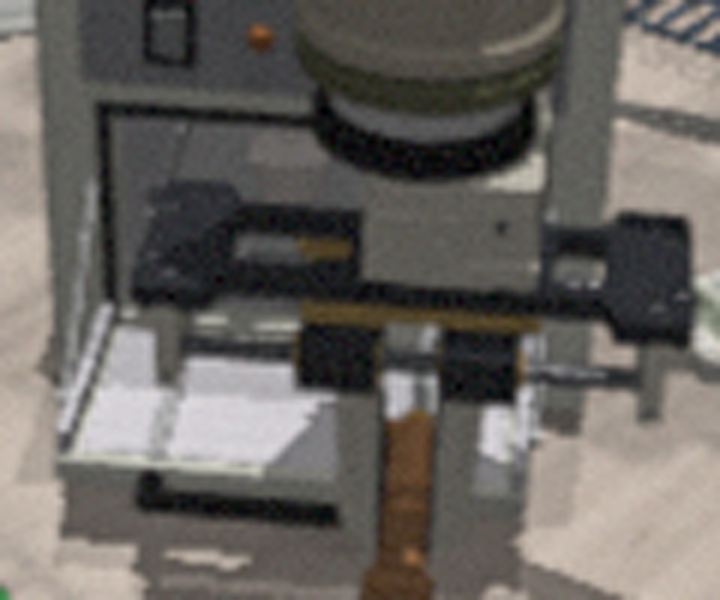

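The gripper hides the eye in this view, so I'll insert by feel: along hook +y in small steps, watching the force.

Request:
carry_out([
  {"hand":0,"x":0,"y":0.005,"z":0.001,"ax":0,"ay":0,"az":0},
  {"hand":0,"x":0,"y":0.01,"z":0.001,"ax":0,"ay":0,"az":0},
  {"hand":0,"x":0,"y":0.015,"z":0.001,"ax":0,"ay":0,"az":0},
  {"hand":0,"x":0,"y":0.019,"z":0.001,"ax":0,"ay":0,"az":0},
  {"hand":0,"x":0,"y":0.022,"z":0.001,"ax":0,"ay":0,"az":0},
  {"hand":0,"x":0,"y":0.022,"z":0.001,"ax":0,"ay":0,"az":0},
])

```text
t: 9.75
tool_pos: [0.4171, 0.1508, 0.2462]
orientation: [-1.393, -2.816, 0.0]
force: [-0.2, -1.5, -0.9]
opening: 0.0179
gripper_force: 45.0
```

Request:
carry_out([
  {"hand":0,"x":0,"y":0.004,"z":0,"ax":0,"ay":0,"az":0},
  {"hand":0,"x":0,"y":0.008,"z":0,"ax":0,"ay":0,"az":0},
  {"hand":0,"x":0,"y":0.012,"z":0,"ax":0,"ay":0,"az":0},
  {"hand":0,"x":0,"y":0.012,"z":0,"ax":0,"ay":0,"az":0},
])

```text
t: 10.25
tool_pos: [0.4268, 0.1581, 0.2463]
orientation: [1.393, 2.816, 0.0]
force: [-0.2, 0.4, -1.5]
opening: 0.0175
gripper_force: 45.0
```

There was no contact force going in. I'll pull slowly (tool +x) and watch for the catch.

Request:
carry_out([
  {"hand":0,"x":0.002,"y":0,"z":0,"ax":0,"ay":0,"az":0},
  {"hand":0,"x":0.004,"y":0,"z":0,"ax":0,"ay":0,"az":0},
  {"hand":0,"x":0.006,"y":0,"z":0,"ax":0,"ay":0,"az":0},
  {"hand":0,"x":0.008,"y":0,"z":0,"ax":0,"ay":0,"az":0},
  {"hand":0,"x":0.009,"y":0,"z":0,"ax":0,"ay":0,"az":0},
])

```text
t: 10.88
tool_pos: [0.4211, 0.1651, 0.2463]
orientation: [1.393, 2.815, -0.0]
force: [0.8, -2.0, -1.2]
opening: 0.0175
gripper_force: 45.0
```

Request:
carry_out([
  {"hand":0,"x":0.002,"y":0,"z":0,"ax":0,"ay":0,"az":0},
  {"hand":0,"x":0.004,"y":0,"z":0,"ax":0,"ay":0,"az":0},
  {"hand":0,"x":0.005,"y":0,"z":0,"ax":0,"ay":0,"az":0},
])

```text
t: 11.25
tool_pos: [0.4185, 0.1686, 0.2464]
orientation: [1.393, 2.814, -0.001]
force: [2.8, -5.5, -1.4]
opening: 0.0181
gripper_force: 45.0
```

Request:
carry_out([
  {"hand":0,"x":0.002,"y":0,"z":0,"ax":0,"ay":0,"az":0},
  {"hand":0,"x":0.004,"y":0,"z":0,"ax":0,"ay":0,"az":0},
  {"hand":0,"x":0.005,"y":0,"z":0,"ax":0,"ay":0,"az":0},
])

```text
t: 11.62
tool_pos: [0.4148, 0.1733, 0.2462]
orientation: [-1.393, -2.815, -0.0]
force: [-0.6, 0.1, -0.9]
opening: 0.0174
gripper_force: 45.0
```

The pull rose to 6.2 N and then let go, which fits passing the catch. I'll slide on steadily.

Request:
carry_out([
  {"hand":0,"x":0.003,"y":0,"z":0,"ax":0,"ay":0,"az":0},
  {"hand":0,"x":0.006,"y":0,"z":0,"ax":0,"ay":0,"az":0},
  {"hand":0,"x":0.01,"y":0,"z":0,"ax":0,"ay":0,"az":0},
  {"hand":0,"x":0.014,"y":0,"z":0,"ax":0,"ay":0,"az":0},
  {"hand":0,"x":0.018,"y":0,"z":0,"ax":0,"ay":0,"az":0},
  {"hand":0,"x":0.022,"y":0,"z":0,"ax":0,"ay":0,"az":0},
  {"hand":0,"x":0.026,"y":0,"z":0,"ax":0,"ay":0,"az":0},
  {"hand":0,"x":0.03,"y":0,"z":0,"ax":0,"ay":0,"az":0},
])

```text
t: 12.62
tool_pos: [0.3967, 0.1971, 0.2462]
orientation: [1.393, 2.816, 0.0]
force: [0.3, -1.3, -2.4]
opening: 0.0177
gripper_force: 45.0
```

```bash
python3 - <<'E'
from h import *
s=read_state(); Rm=R.from_rotvec(s["orientation"]).as_matrix(); T=np.array(s["tool_pos"]); print(s["t"],T,s["force"],s["q"])
im,d=read_camera("scene"); p=camera_params("scene"); cv2.imwrite("pics/s5raw.png",im)
cv2.imwrite("pics/s5.png",cv2.resize(im[130:250,190:334],(720,600),interpolation=cv2.INTER_CUBIC))
E
```

```text
12.625 [0.39666266 0.19709697 0.24623796] [ 0.25889077 -1.34978679 -2.42176981] [ 3.45294132e-01 -1.63918752e-01  2.07877344e+00  2.06792255e-05
  1.22671129e+00 -3.06687336e-01]
```

View pics/s5.png

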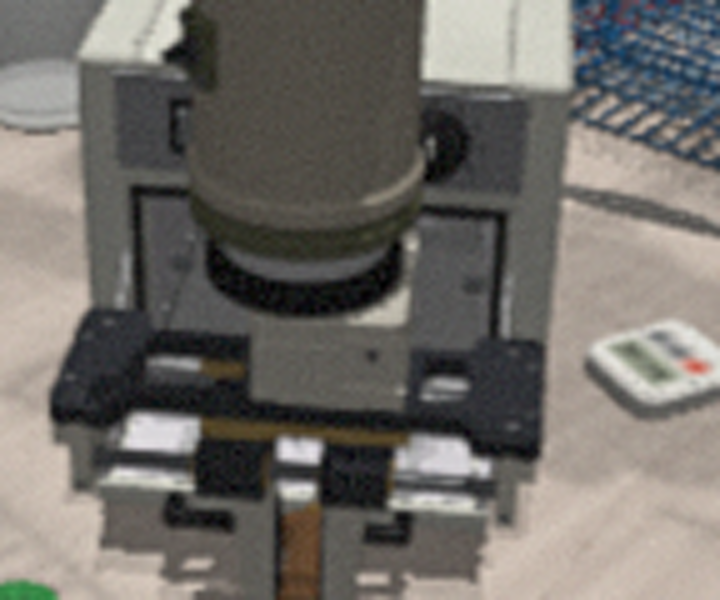

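The gripper still hides the eye. The oven, timer and decoy are undisturbed, and the drag is about 1.2 N. I'll pull on, feeling for the stop.

Request:
carry_out([
  {"hand":0,"x":0.004,"y":0,"z":0,"ax":0,"ay":0,"az":0},
  {"hand":0,"x":0.008,"y":0,"z":0,"ax":0,"ay":0,"az":0},
  {"hand":0,"x":0.012,"y":0,"z":0,"ax":0,"ay":0,"az":0},
  {"hand":0,"x":0.016,"y":0,"z":0,"ax":0,"ay":0,"az":0},
  {"hand":0,"x":0.02,"y":0,"z":0,"ax":0,"ay":0,"az":0},
  {"hand":0,"x":0.024,"y":0,"z":0,"ax":0,"ay":0,"az":0},
  {"hand":0,"x":0.027,"y":0,"z":0,"ax":0,"ay":0,"az":0},
  {"hand":0,"x":0.029,"y":0,"z":0,"ax":0,"ay":0,"az":0},
])

```text
t: 13.68
tool_pos: [0.3791, 0.2201, 0.2462]
orientation: [1.393, 2.816, -0.0]
force: [1.0, -0.5, -1.9]
opening: 0.0179
gripper_force: 45.0
```

Request:
carry_out([
  {"hand":0,"x":0.001,"y":0,"z":0,"ax":0,"ay":0,"az":0},
  {"hand":0,"x":0.003,"y":0,"z":0,"ax":0,"ay":0,"az":0},
])

```text
t: 13.92
tool_pos: [0.3774, 0.2223, 0.2463]
orientation: [1.393, 2.816, 0.0]
force: [1.3, -2.2, -1.9]
opening: 0.0171
gripper_force: 45.0
```

Request:
carry_out([
  {"hand":0,"x":0.0015,"y":0,"z":0,"ax":0,"ay":0,"az":0},
  {"hand":0,"x":0.003,"y":0,"z":0,"ax":0,"ay":0,"az":0},
])

```text
t: 14.18
tool_pos: [0.3755, 0.2248, 0.2462]
orientation: [1.393, 2.816, -0.0]
force: [1.3, -0.8, -1.7]
opening: 0.018
gripper_force: 45.0
```

Request:
carry_out([
  {"hand":0,"x":0.0015,"y":0,"z":0,"ax":0,"ay":0,"az":0},
  {"hand":0,"x":0.003,"y":0,"z":0,"ax":0,"ay":0,"az":0},
  {"hand":0,"x":0.0045,"y":0,"z":0,"ax":0,"ay":0,"az":0},
])

```text
t: 14.55
tool_pos: [0.3728, 0.2284, 0.2462]
orientation: [-1.393, -2.816, 0.0]
force: [0.8, -1.4, -2.0]
opening: 0.0177
gripper_force: 45.0
```

Request:
carry_out([
  {"hand":0,"x":0.0015,"y":0,"z":0,"ax":0,"ay":0,"az":0},
  {"hand":0,"x":0.003,"y":0,"z":0,"ax":0,"ay":0,"az":0},
  {"hand":0,"x":0.0045,"y":0,"z":0,"ax":0,"ay":0,"az":0},
])

```text
t: 14.92
tool_pos: [0.3701, 0.2319, 0.2462]
orientation: [-1.393, -2.816, 0.0]
force: [0.8, -1.8, -1.7]
opening: 0.0177
gripper_force: 45.0
```

Request:
carry_out([
  {"hand":0,"x":0.0015,"y":0,"z":0,"ax":0,"ay":0,"az":0},
  {"hand":0,"x":0.003,"y":0,"z":0,"ax":0,"ay":0,"az":0},
  {"hand":0,"x":0.0045,"y":0,"z":0,"ax":0,"ay":0,"az":0},
])

```text
t: 15.3
tool_pos: [0.3673, 0.2355, 0.2462]
orientation: [-1.393, -2.816, -0.0]
force: [0.8, -1.1, -2.0]
opening: 0.0177
gripper_force: 45.0
```

Request:
carry_out([
  {"hand":0,"x":0.0015,"y":0,"z":0,"ax":0,"ay":0,"az":0},
  {"hand":0,"x":0.003,"y":0,"z":0,"ax":0,"ay":0,"az":0},
  {"hand":0,"x":0.0045,"y":0,"z":0,"ax":0,"ay":0,"az":0},
])

```text
t: 15.68
tool_pos: [0.3646, 0.2391, 0.2462]
orientation: [-1.393, -2.816, 0.0]
force: [1.4, -1.5, -1.1]
opening: 0.0176
gripper_force: 45.0
```

Request:
carry_out([
  {"hand":0,"x":0.0015,"y":0,"z":0,"ax":0,"ay":0,"az":0},
  {"hand":0,"x":0.003,"y":0,"z":0,"ax":0,"ay":0,"az":0},
  {"hand":0,"x":0.0045,"y":0,"z":0,"ax":0,"ay":0,"az":0},
])

```text
t: 16.05
tool_pos: [0.3619, 0.2427, 0.2463]
orientation: [1.393, 2.816, 0.0]
force: [0.4, -2.2, -1.9]
opening: 0.0177
gripper_force: 45.0
```

Request:
carry_out([
  {"hand":0,"x":0.0015,"y":0,"z":0,"ax":0,"ay":0,"az":0},
  {"hand":0,"x":0.003,"y":0,"z":0,"ax":0,"ay":0,"az":0},
  {"hand":0,"x":0.0045,"y":0,"z":0,"ax":0,"ay":0,"az":0},
])

```text
t: 16.42
tool_pos: [0.3591, 0.2462, 0.2462]
orientation: [-1.393, -2.816, 0.0]
force: [2.0, -0.8, -1.8]
opening: 0.0176
gripper_force: 45.0
```

```bash
cat > chk.py <<'E'
from h import *
for n in ("scene","top"):
    im,d=read_camera(n); p=camera_params(n); p["rotation"]=R.from_rotvec(p["rotation"]).as_matrix(); Q=cloud(p,d)[d>0]
    u=Q[:,:2]@[.6074,-.7944]; v=Q[:,:2]@[.7944,.6074]
    for lo,hi in ((.366,.40),(.50,.535)):
        for a,b in ((.052,.070),(.075,.105)):
            m=(v>lo)&(v<hi)&(Q[:,2]>a)&(Q[:,2]<b)&(u>.12)&(u<.33); h,e=np.histogram(u[m],np.arange(.12,.34,.01)); print(n,lo,a,h)
E
python3 chk.py
```

```text
scene 0.366 0.052 [ 0  0  0  0  0  0  0 15  0  0  2  2  3  2  1  2  3  1  3  1  0  0]
scene 0.366 0.075 [0 0 0 0 0 0 0 0 0 0 0 2 1 0 0 0 0 0 0 0 0 0]
scene 0.5 0.052 [ 0  0  0  0  0  0  0 17  1  3  6  7  8  4  4  5  7  2  4  0  0  0]
scene 0.5 0.075 [0 0 0 0 0 0 0 0 0 0 0 0 0 0 0 0 0 0 0 0 0 0]
top 0.366 0.052 [0 0 0 0 0 0 0 0 0 0 0 0 0 0 0 0 0 0 0 0 0 0]
top 0.366 0.075 [0 0 0 0 0 0 0 0 0 0 0 0 0 0 0 0 0 0 0 0 0 0]
top 0.5 0.052 [0 0 0 0 0 0 0 0 0 0 0 0 0 0 0 0 0 0 0 0 0 0]
top 0.5 0.075 [0 0 0 0 0 0 0 0 0 0 0 0 0 0 0 0 0 0 0 0 0 0]
```

The depth cloud shows the tray wall at u≈0.195, up from 0.298, so the tray has come out about 103 mm with the hook. I'll carry on to the stop.

Request:
carry_out([
  {"hand":0,"x":0.0015,"y":0,"z":0,"ax":0,"ay":0,"az":0},
  {"hand":0,"x":0.003,"y":0,"z":0,"ax":0,"ay":0,"az":0},
  {"hand":0,"x":0.004,"y":0,"z":0,"ax":0,"ay":0,"az":0},
])

```text
t: 16.9
tool_pos: [0.3567, 0.2494, 0.2462]
orientation: [-1.393, -2.816, 0.0]
force: [1.2, -1.7, -1.0]
opening: 0.0175
gripper_force: 45.0
```

Request:
carry_out([
  {"hand":0,"x":0.0015,"y":0,"z":0,"ax":0,"ay":0,"az":0},
  {"hand":0,"x":0.003,"y":0,"z":0,"ax":0,"ay":0,"az":0},
  {"hand":0,"x":0.004,"y":0,"z":0,"ax":0,"ay":0,"az":0},
])

```text
t: 17.27
tool_pos: [0.3543, 0.2526, 0.2462]
orientation: [1.393, 2.816, 0.0]
force: [0.8, -1.2, -1.2]
opening: 0.0174
gripper_force: 45.0
```

Request:
carry_out([
  {"hand":0,"x":0.0015,"y":0,"z":0,"ax":0,"ay":0,"az":0},
  {"hand":0,"x":0.003,"y":0,"z":0,"ax":0,"ay":0,"az":0},
  {"hand":0,"x":0.004,"y":0,"z":0,"ax":0,"ay":0,"az":0},
])

```text
t: 17.65
tool_pos: [0.352, 0.2556, 0.2462]
orientation: [1.393, 2.815, -0.0]
force: [3.2, -4.0, -2.7]
opening: 0.0172
gripper_force: 45.0
```

The pull has risen to 5.1 N, so this is the stop. About 2 mm more.

Request:
carry_out([
  {"hand":0,"x":0.001,"y":0,"z":0,"ax":0,"ay":0,"az":0},
  {"hand":0,"x":0.002,"y":0,"z":0,"ax":0,"ay":0,"az":0},
  {"hand":0,"x":0.002,"y":0,"z":0,"ax":0,"ay":0,"az":0},
])

```text
t: 18.02
tool_pos: [0.3511, 0.2569, 0.2463]
orientation: [1.392, 2.814, -0.001]
force: [5.2, -6.0, -2.2]
opening: 0.0176
gripper_force: 45.0
```

Request:
carry_out([
  {"hand":0,"x":0.001,"y":0,"z":0,"ax":0,"ay":0,"az":0},
  {"hand":0,"x":0.0016,"y":0,"z":0,"ax":0,"ay":0,"az":0},
  {"hand":0,"x":0.0016,"y":0,"z":0,"ax":0,"ay":0,"az":0},
])

```text
t: 18.4
tool_pos: [0.3505, 0.2579, 0.2464]
orientation: [1.392, 2.813, -0.001]
force: [5.7, -7.7, -1.6]
opening: 0.017
gripper_force: 45.0
```

Request:
carry_out([
  {"hand":0,"x":0.001,"y":0,"z":0,"ax":0,"ay":0,"az":0},
  {"hand":0,"x":0.0016,"y":0,"z":0,"ax":0,"ay":0,"az":0},
  {"hand":0,"x":0.0016,"y":0,"z":0,"ax":0,"ay":0,"az":0},
])

```text
t: 18.77
tool_pos: [0.3498, 0.2589, 0.2466]
orientation: [1.392, 2.812, -0.001]
force: [8.1, -11.2, -2.6]
opening: 0.0177
gripper_force: 45.0
```

That makes 13.8 N, firmly against the stop. Now I'll ease back to centre the tip in the eye, then withdraw it sideways.

Request:
carry_out([
  {"hand":0,"x":-0.002,"y":0,"z":0,"ax":0,"ay":0,"az":0},
  {"hand":0,"x":-0.004,"y":0,"z":0,"ax":0,"ay":0,"az":0},
  {"hand":0,"x":-0.006,"y":0,"z":0,"ax":0,"ay":0,"az":0},
  {"hand":0,"x":-0.008,"y":0,"z":0,"ax":0,"ay":0,"az":0},
  {"hand":0,"x":-0.01,"y":0,"z":0,"ax":0,"ay":0,"az":0},
  {"hand":0,"x":-0.0105,"y":0,"z":0,"ax":0,"ay":0,"az":0},
  {"hand":0,"x":-0.0105,"y":0,"z":0,"ax":0,"ay":0,"az":0},
])

```text
t: 19.65
tool_pos: [0.3551, 0.2515, 0.2462]
orientation: [-1.393, -2.816, -0.0]
force: [0.2, 0.6, -2.0]
opening: 0.0173
gripper_force: 45.0
```

Request:
carry_out([
  {"hand":0,"x":0,"y":-0.003,"z":0,"ax":0,"ay":0,"az":0},
  {"hand":0,"x":0,"y":-0.006,"z":0,"ax":0,"ay":0,"az":0},
  {"hand":0,"x":0,"y":-0.008,"z":0,"ax":0,"ay":0,"az":0},
])

```text
t: 20.02
tool_pos: [0.3485, 0.2465, 0.2462]
orientation: [-1.393, -2.816, 0.0]
force: [0.3, -0.3, -0.6]
opening: 0.0178
gripper_force: 45.0
```

It came free with no drag. I'll withdraw fully, lift and check the tray.

Request:
carry_out([
  {"hand":0,"x":0,"y":-0.005,"z":0,"ax":0,"ay":0,"az":0},
  {"hand":0,"x":0,"y":-0.012,"z":0,"ax":0,"ay":0,"az":0},
  {"hand":0,"x":0,"y":-0.02,"z":0,"ax":0,"ay":0,"az":0},
  {"hand":0,"x":0,"y":-0.028,"z":0,"ax":0,"ay":0,"az":0},
  {"hand":0,"x":0,"y":-0.034,"z":0,"ax":0,"ay":0,"az":0},
  {"hand":0,"x":0,"y":-0.034,"z":-0.01,"ax":0,"ay":0,"az":0},
  {"hand":0,"x":0,"y":-0.034,"z":-0.04,"ax":0,"ay":0,"az":0},
  {"hand":0,"x":0,"y":-0.034,"z":-0.08,"ax":0,"ay":0,"az":0},
])

```text
t: 21.02
tool_pos: [0.3215, 0.2259, 0.3271]
orientation: [-1.393, -2.815, 0.002]
force: [0.7, 0.1, -2.0]
opening: 0.0177
gripper_force: 45.0
```

Request:
carry_out([
  {"hand":0,"x":0,"y":0,"z":-0.03,"ax":0,"ay":0,"az":0},
  {"hand":0,"x":0,"y":0,"z":-0.03,"ax":0,"ay":0,"az":0},
  {"hand":0,"x":0,"y":0,"z":-0.03,"ax":0,"ay":0,"az":0},
])

```text
t: 21.4
tool_pos: [0.3216, 0.2259, 0.3556]
orientation: [-1.393, -2.816, 0.001]
force: [0.1, -0.3, -1.8]
opening: 0.0174
gripper_force: 45.0
```

Request:
carry_out([
  {"hand":0,"x":0.001,"y":0.018,"z":0,"ax":0,"ay":0,"az":-0.1},
  {"hand":0,"x":0.002,"y":0.04,"z":0,"ax":0,"ay":0,"az":-0.23},
  {"hand":0,"x":0.003,"y":0.065,"z":0,"ax":0,"ay":0,"az":-0.37},
  {"hand":0,"x":0.005,"y":0.09,"z":0,"ax":0,"ay":0,"az":-0.51},
  {"hand":0,"x":0.006,"y":0.115,"z":0,"ax":0,"ay":0,"az":-0.65},
  {"hand":0,"x":0.007,"y":0.14,"z":0.01,"ax":0,"ay":0,"az":-0.79},
  {"hand":0,"x":0.008,"y":0.16,"z":0.03,"ax":0,"ay":0,"az":-0.9},
  {"hand":0,"x":0.009,"y":0.17,"z":0.06,"ax":0,"ay":0,"az":-0.955},
])

```text
t: 22.4
tool_pos: [0.4518, 0.3367, 0.2943]
orientation: [0.061, -3.14, 0.001]
force: [0.1, -0.3, -1.6]
opening: 0.0172
gripper_force: 45.0
```

Request:
carry_out([
  {"hand":0,"x":0,"y":0,"z":0.03,"ax":0,"ay":0,"az":0},
  {"hand":0,"x":0,"y":0,"z":0.06,"ax":0,"ay":0,"az":0},
  {"hand":0,"x":0,"y":0,"z":0.08,"ax":0,"ay":0,"az":0},
  {"hand":0,"x":0,"y":0,"z":0.09,"ax":0,"ay":0,"az":0},
  {"hand":0,"x":0,"y":0,"z":0.09,"ax":0,"ay":0,"az":0},
])

```text
t: 23.02
tool_pos: [0.4512, 0.3362, 0.2056]
orientation: [0.057, -3.14, 0.001]
force: [0.2, -0.3, -1.0]
opening: 0.0176
gripper_force: 45.0
```

```bash
python3 - <<'E'
from h import *
s=read_state(); print(s["t"],s["tool_pos"],s["orientation"],s["force"])
E
python3 chk.py
```

```text
23.025 [0.45119419 0.33618185 0.20563476] [ 5.67760588e-02 -3.13997063e+00  9.54862788e-04] [ 0.21429538 -0.25553483 -1.04144122]
scene 0.366 0.052 [ 0  0  0  0  0  0 69  3  3  3  2  2  3  1  1  3  3  2  1  2  0  0]
scene 0.366 0.075 [0 0 0 0 0 0 0 0 0 0 3 1 0 0 0 0 0 0 0 0 0 0]
scene 0.5 0.052 [ 0  0  0  0  0  0 34  6  3  6  7  6  7  3  5  6  6  2  6  6  4  0]
scene 0.5 0.075 [0 0 0 0 0 0 0 0 0 0 0 0 0 0 0 0 0 0 0 0 0 0]
top 0.366 0.052 [0 0 0 0 0 0 0 0 0 0 0 0 0 0 0 0 0 0 0 0 0 0]
top 0.366 0.075 [0 0 0 0 0 0 0 0 0 0 0 0 0 0 0 0 0 0 0 0 0 0]
top 0.5 0.052 [0 0 0 0 0 0 0 0 0 0 0 0 0 0 0 0 0 0 0 0 0 0]
top 0.5 0.075 [0 0 0 0 0 0 0 0 0 0 0 0 0 0 0 0 0 0 0 0 0 0]
```

The tray wall is now at u≈0.185, about 113 mm out, which agrees with the stop. I'll lower the last 15 mm, release gently and rise.

Request:
carry_out([
  {"hand":0,"x":0,"y":0,"z":0.006,"ax":0,"ay":0,"az":0},
  {"hand":0,"x":0,"y":0,"z":0.011,"ax":0,"ay":0,"az":0},
  {"hand":0,"x":0,"y":0,"z":0.014,"ax":0,"ay":0,"az":0},
  {"hand":0,"x":0,"y":0,"z":0.0155,"ax":0,"ay":0,"az":0},
  {"hand":0,"x":0,"y":0,"z":0.0155,"ax":0,"ay":0,"az":0},
])

```text
t: 23.75
tool_pos: [0.4514, 0.3363, 0.1906]
orientation: [0.057, -3.141, 0.0]
force: [-0.1, 0.1, -1.1]
opening: 0.0175
gripper_force: 45.0
```

Request:
carry_out([
  {"hand":30,"x":0,"y":0,"z":0,"ax":0,"ay":0,"az":0},
  {"hand":60,"x":0,"y":0,"z":0,"ax":0,"ay":0,"az":0},
  {"hand":60,"x":0,"y":0,"z":0,"ax":0,"ay":0,"az":0},
  {"hand":60,"x":0,"y":0,"z":0,"ax":0,"ay":0,"az":0},
  {"hand":60,"x":0,"y":0,"z":-0.02,"ax":0,"ay":0,"az":0},
  {"hand":60,"x":0,"y":0,"z":-0.07,"ax":0,"ay":0,"az":0},
  {"hand":60,"x":0,"y":0,"z":-0.13,"ax":0,"ay":0,"az":0},
  {"hand":60,"x":0,"y":0,"z":-0.18,"ax":0,"ay":0,"az":0},
])

```text
t: 24.75
tool_pos: [0.4513, 0.3363, 0.3751]
orientation: [-0.057, 3.138, 0.002]
force: [1.2, -0.1, -0.4]
opening: 0.0559
gripper_force: 0.0
```

Request:
carry_out([
  {"hand":60,"x":0.05,"y":0.05,"z":-0.05,"ax":0,"ay":0,"az":0},
  {"hand":60,"x":0.1,"y":0.09,"z":-0.1,"ax":0,"ay":0,"az":0},
  {"hand":60,"x":0.15,"y":0.13,"z":-0.12,"ax":0,"ay":0,"az":0},
  {"hand":60,"x":0.2,"y":0.17,"z":-0.12,"ax":0,"ay":0,"az":0},
  {"hand":60,"x":0.2,"y":0.17,"z":-0.12,"ax":0,"ay":0,"az":0},
  {"hand":60,"x":0.2,"y":0.17,"z":-0.12,"ax":0,"ay":0,"az":0},
])

```text
t: 25.5
tool_pos: [0.2427, 0.5001, 0.4933]
orientation: [-0.064, 3.14, 0.005]
force: [0.5, 0.2, -0.8]
opening: 0.0558
gripper_force: 0.0
```

```bash
python3 - <<'E'
from h import *
s=read_state(); print(s["t"],s["tool_pos"],s["opening"])
im,d=read_camera("scene"); p=camera_params("scene"); p["rotation"]=R.from_rotvec(p["rotation"]).as_matrix(); P=cloud(p,d)
cv2.imwrite("pics/s9.png",im)
u=P[...,:2]@[.6074,-.7944]; v=P[...,:2]@[.7944,.6074]; Z=P[...,2]
# crucibles: lid tops above the tray
m=((Z>.078)&(Z<.11)&(u>.19)&(u<.36)&(v>.366)&(v<.535)&(d>0)).astype(np.uint8)
n,l,st,c=cv2.connectedComponentsWithStats(m)
for k in range(1,n):
    if st[k,4]>15:
        q=l==k; print("crucible?",st[k],"u",np.percentile(u[q],[3,97]).round(3),"v",np.percentile(v[q],[3,97]).round(3),"zmax",np.percentile(Z[q],97).round(3))
w=(Z>.055)&(Z<.07)&(u>.15)&(u<.25)&(v>.375)&(v<.53)&(d>0); print("wall u",np.percentile(u[w],[5,20,50]))
hsv=cv2.cvtColor(im,cv2.COLOR_BGR2HSV); o=cv2.inRange(hsv,(5,110,50),(20,255,255))>0
o&=(np.hypot(P[...,0]-.45,P[...,1]-.336)<.09)&(d>0); print("handle",o.sum(),P[o].mean(0).round(3) if o.any() else "", np.percentile(Z[o],[5,95]) if o.any() else "")
E
```

```text
25.5 [0.24271532 0.50013567 0.49334254] 0.05583593157512868
crucible? [256 186  16  10 118] u [0.284 0.319] v [0.406 0.441] zmax 0.09
crucible? [235 192  16  10 123] u [0.249 0.284] v [0.457 0.491] zmax 0.091
crucible? [256 202  16  11 137] u [0.21  0.244] v [0.401 0.434] zmax 0.091
wall u [0.17855075 0.18185959 0.183628  ]
handle 454 [0.449 0.34  0.018] [0.00852555 0.02179154]
```

All three lids stand at z≈0.091. The tray is out about 114 mm, and the hook lies flat on the worktop (handle top at 22 mm). I'll hand the job in.

```bash
python3 -c "
from plant import robot
print(robot.close_job())"
```

```text
the job is handed in; nothing more can be done
None
```

I drew the tray out about 114 mm, past its catch and against its stop with a peak measured pull of 13.8 N. All three crucibles are still standing, and the hook is off the eye, lying flat on the worktop clear of the oven; the job was handed in at about 25.5 s.

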